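# Make up three tea services on the tray

## Robot

A 6-joint arm with a two-finger parallel gripper is mounted at the origin on the work surface. World frame = base frame: x ahead of the robot, y to its left, z up, the work surface at z = 0. Lengths are in m, angles in rad, forces in N, time in s.
With the tool pointing down it reaches from about 0.375 to 0.975 m from the base axis. Payload 3.8 kg.
Tool frame: the origin (TCP) lies midway between the tips of the shut fingers; the grasp point (between the pads) lies 19 mm behind it; x points along the fingers, y is the direction in which the jaws open and shut, and the axes are right-handed (so a half turn about x gives the same grasp; the last joint's range is limited). The gripper opens to 88 mm and grips with 3 to 60 N. Pads are 18 mm wide; open, the fingers measure 123 mm over their backs; the gripper's body (75 mm by 187 mm) begins 45 mm behind the grasp point.
Start: joints at [1.064, 0.264, 1.604, -0, 1.274, -0.037], TCP at [0.306, 0.602, 0.239] pointing down, gripper open.
Joint ranges: [-2.63, 2.63], [-0.94, 2.18], [0.31, 2.57], [-1.31, 4.45], [0, 2.66], [-2.55, 2.55]. Speed limits (rad/s): [2.57, 2.57, 3.14, 3.14, 3.14, 3.14].

## Interface

Orientations are given as a rotation vector (axis times angle).
In Python, from cell import manip, inverse_kinematics, cams, order gives the robot as it stands. Calls block until the motion is done:
- manip.move_pose(position, orientation): joint-space move of the TCP to a pose.
- manip.move_linear(position, rate=0.15, rot=None): straight line of the TCP; rot=None keeps the orientation; rate is the mean speed in m/s.
- manip.set_joints(angles): joint-space move.
- manip.set_gripper(opening, force=None): finger opening in m; force is the grip in N (None keeps the last); returns when the fingers have stopped.
- manip.dwell(seconds).
- inverse_kinematics(position, orientation): joint angles nearest the present ones, or None.
- manip.state(): the state.
- cams.capture(name): name is "scene" or "side" or "wrist"; returns a dict with "image" (400x640x3 uint8, blue, green, red), "z_map" (400x640 float32, m along the optical axis (not along the pixel's ray), 0 where there is no reading), "intrinsics" (3x3 intrinsics, pixels), "position" and "orientation" of the camera in the world; the wrist camera has in their place "T_tool_cam" (4x4, takes a point from camera to tool coordinates, whose origin is the TCP and whose axes are the tool frame's). Camera axes: x right, y down, z forward; pixel columns grow to the right and rows downward; lengths in m; the calibration is good to about 2 mm. The wrist camera is an equidistant fisheye: a pixel r from the principal point sees the ray r / f radians off the axis. A picture is of the moment at which its call begins: read the wrist's pose just before it.
A pose or a line that the arm cannot do raises manip.IKError and nothing moves.
- order.close_job(): hands the job in, once; it reports no verdict.
The state is a dict: "clock": time; "joint_pos": joint angles; "joint_velocities": joint speeds; "tau": joint torques, N m; "tool_pos": TCP position; "tcp_rot": TCP orientation; "contact_force": force on the tool from outside, world axes, zero at the start; "moment": the same for the moment, N m; "gripper_width": finger opening in m.
Only numpy, scipy, OpenCV 4.12 (cv2) and the standard library are available. Lean on these libraries where they do the work, as an engineer would, in place of code of your own. Each camera call takes 0.05 s, during which the arm holds its last target.

## Task

Make up the tea for three guests on the black tray: the slim-waisted glass with the short spoon on the small round saucer, the tall tumbler with the long spoon on the large round saucer, and the handled glass cup alone, without a spoon, on the square saucer. Set each glass down gently, upright in the middle of its saucer, with the spoon lying on the saucer beside the glass, bowl up. Leave the saucers where they are on the tray and leave the sugar pot standing where it is.

Things in the scene. Friction and masses are not known exactly. Their poses are not given: they have to be found in the camera images.
- tray: Square black melamine tray, 400 x 400 mm, fixed on the worktop, floor 6 mm thick, rim 6 mm thick and 20 mm high over all. Origin at the centre of its underside, on the worktop (z = 0); x and y along its sides. The three saucers stand on its floor.
- small_saucer: Small round white porcelain saucer, 132 mm across, loose on the tray, 0.17 kg. Flat floor 5 mm thick and about 105 mm across, then a rim rising gently to 10 mm at the edge; a fine raised ring 58 mm across marks the middle (too slight to feel). Origin at the centre of its underside, z up.
- large_saucer: Large round white porcelain saucer, 160 mm across, loose on the tray, 0.21 kg. Flat floor 5 mm thick and about 128 mm across, then a rim rising gently to 10 mm at the edge; a fine raised ring 80 mm across marks the middle (too slight to feel). Origin at the centre of its underside, z up.
- square_saucer: Square white porcelain saucer, 140 x 140 mm, loose on the tray, 0.24 kg. Flat floor 5 mm thick inside a 5 mm thick lip that is 11 mm high over all; a fine square outline 75 mm wide marks the middle (too slight to feel). x and y along its sides. Origin at the centre of its underside, z up.
- slim_glass: Slim-waisted clear tea glass with a thin gilt lip, 84 mm high, empty, about 0.11 kg, standing on the worktop. Foot 40 mm across, belly 49 mm at 18 mm height, waist 40 mm at 45 mm height (the place to grip, level between the pads), lip 54 mm. Origin at the centre of its underside, z up.
- tumbler: Tall straight clear tumbler with a thin gilt lip, the tallest of the glasses, 104 mm high, empty, about 0.20 kg, standing on the worktop. 58 mm across at the foot, widening evenly to 66 mm at the lip; no handle. Origin at the centre of its underside, z up.
- glass_cup: Clear glass cup with a handle and a thin gilt lip, 72 mm high, straight sides 64 mm across, foot 54 mm, empty, about 0.17 kg, standing on the worktop. The loop handle is 8 mm thick, lies in the cup's +y direction between 18 and 62 mm height and reaches 60 mm from the axis. Origin at the centre of its underside, z up.
- short_spoon: Short steel spoon, 105 mm long, 0.022 kg, lying on the worktop with the hollow of its bowl up. Bowl 24 mm wide, 33 mm long, at the +x end; handle about 8.5 mm wide and 4 mm thick, arched: at the middle it spans 7 to 12 mm above the worktop. Origin midway along its length at the level of its underside, x along the spoon, z up. It balances within 3 mm of the origin.
- long_spoon: Long steel spoon, 145 mm long, 0.035 kg, lying on the worktop with the hollow of its bowl up. Bowl 31 mm wide, 43 mm long, at the +x end; handle about 9.5 mm wide and 4 mm thick, arched: at the middle it spans 7 to 12 mm above the worktop. Origin midway along its length at the level of its underside, x along the spoon, z up. It balances within 3 mm of the origin.
- sugar_pot: Steel sugar pot with a clip-on lid and black knob, 83 mm across, 93 mm over its two clips, 81 mm high, 0.38 kg, standing loose close to the glasses; not to be moved. Origin at the centre of its underside, z up.

How it is judged:
By the outcome, as a careful person would: the job done as asked, in the order asked, and still so for the second after the job is handed in, with the robot touching nothing.
It also fails if it takes over 141 s, if anything falls off the work surface, if the arm or the gripper's body presses on something with over 40 N, if the wrist force passes 120 N, or if a joint passes its speed limit or range.

## Working session

There is one attempt and no reset: what is moved stays moved. The work goes in short steps, each a Python script; the robot and the scene stay as the last script left them, time stands still between calls to the robot, and variables do not carry over. Pictures are saved under pics/ and viewed, and the job is handed in when it is done.

```bash
ls; mkdir -p pics
python3 - <<'E'
from cell import manip,cams
import cv2,numpy as np
s=manip.state();print(s['clock'],s['tool_pos'],s['tcp_rot'])
for n in("scene","side","wrist"):
    c=cams.capture(n);cv2.imwrite(f'pics/{n}0.png',c['image']);np.savez(f'{n}0.npz',**c)
    print(n,{k:np.round(v,4).tolist() for k,v in c.items() if k not in('image','z_map')})
E
```

```text
pics
0.0 [0.30523407 0.60124572 0.23742745] [ 0.36672516  1.53982011 -0.37010479]
scene {'intrinsics': [[421.2623, 0.0, 318.3887], [0.0, 421.2623, 197.4815], [0.0, 0.0, 1.0]], 'position': [1.0352, 0.1193, 0.9396], 'orientation': [-1.61, -2.2448, 0.6161]}
side {'intrinsics': [[451.1526, 0.0, 318.2607], [0.0, 451.1526, 198.4127], [0.0, 0.0, 1.0]], 'position': [-0.0586, -0.9247, 0.6904], 'orientation': [-2.0296, 0.6374, -0.3354]}
wrist {'intrinsics': [[309.7069, 0.0, 317.1101], [0.0, 309.7069, 192.1956], [0.0, 0.0, 1.0]], 'T_tool_cam': [[0.0002, -0.3134, 0.9496, -0.1467], [1.0, 0.001, 0.0001, 0.0001], [-0.001, 0.9496, 0.3134, -0.0812], [0.0, 0.0, 0.0, 1.0]]}
```

View pics/scene0.png

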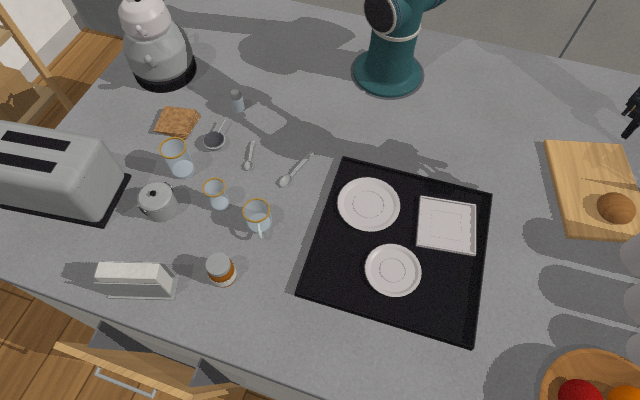

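View pics/side0.png

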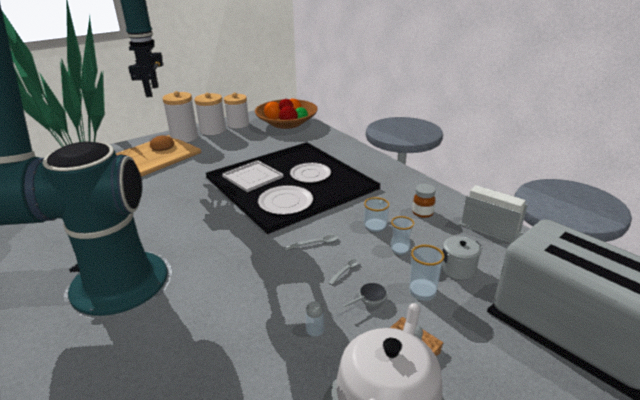

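View pics/wrist0.png

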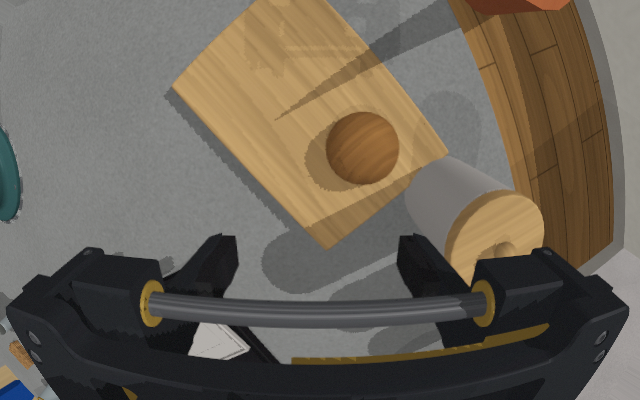

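The scene view has the tray at about (400,250), with the large saucer at (369,204), small at (393,270) and square at (447,226). The tumbler is at (175,158), slim glass at (215,195), cup at (257,216), spoons at (249,155) and (295,170), pot at (157,201). There is also a strainer at (215,138) to leave alone. Next I'll zoom in and measure.

```bash
cat > h.py <<'E'
import numpy as np,cv2
from scipy.spatial.transform import Rotation as R
def cast(c,px,z,Rm=None,t=None):
    """pixels (N,2) -> points on plane z (static cams)"""
    K=c['intrinsics'];px=np.atleast_2d(np.asarray(px,float))
    d=np.c_[(px[:,0]-K[0,2])/K[0,0],(px[:,1]-K[1,2])/K[1,1],np.ones(len(px))]
    d=d@R.from_rotvec(c['orientation']).as_matrix().T
    p=np.asarray(c['position']);s=(z-p[2])/d[:,2]
    return p+d*s[:,None]
def castw(c,st,px,z):
    K=c['intrinsics'];px=np.atleast_2d(np.asarray(px,float))
    u=(px-K[:2,2])/K[0,0];th=np.linalg.norm(u,axis=1)
    d=np.c_[u*np.sinc(th/np.pi)[:,None],np.cos(th)]
    T=np.eye(4);T[:3,:3]=R.from_rotvec(st['tcp_rot']).as_matrix();T[:3,3]=st['tool_pos']
    T=T@c['T_tool_cam']
    d=d@T[:3,:3].T;p=T[:3,3];s=(z-p[2])/d[:,2]
    return p+d*s[:,None]
def circ(P):
    A=np.c_[2*P[:,:2],np.ones(len(P))];x=np.linalg.lstsq(A,(P[:,:2]**2).sum(1),rcond=None)[0]
    return x[:2],np.sqrt(x[2]+x[:2]@x[:2])
E
python3 - <<'E'
import numpy as np,cv2
from h import *
for n,(x0,y0,x1,y1) in(("scene",(130,100,330,250)),("side",(280,170,500,330))):
    c=np.load(n+'0.npz');im=c['image'][y0:y1,x0:x1];cv2.imwrite(f'pics/{n}_crop.png',cv2.resize(im,None,fx=3.6,fy=3.6,interpolation=cv2.INTER_CUBIC))
c=np.load('scene0.npz')
for n,p,z in(("tumb",(173,147),.104),("slim",(213,186),.084),("cup",(256,208),.072),("short",(249,155),.005),("long",(295,170),.005),("pot",(155,188),.08),("strainer",(215,140),.02),("ls",(369,204),.016),("ss",(393,270),.016),("sq",(447,226),.016),("jar",(219,260),.06)):
    print(n,cast(c,p,z).round(3))
print(c['image'].shape,c['z_map'][[158,195,201],[175,215,157]])
E
```

```text
tumb [[ 0.542 -0.428  0.104]]
slim [[ 0.604 -0.293  0.084]]
cup [[ 0.621 -0.175  0.072]]
short [[ 0.441 -0.282  0.005]]
long [[ 0.447 -0.145  0.005]]
pot [[ 0.652 -0.424  0.08 ]]
strainer [[ 0.433 -0.385  0.02 ]]
ls [[0.491 0.072 0.016]]
ss [[0.644 0.17  0.016]]
sq [[0.49  0.269 0.016]]
jar [[ 0.764 -0.205  0.06 ]]
(400, 640, 3) [1.0318177 0.9974413 1.006073 ]
```

View pics/scene_crop.png

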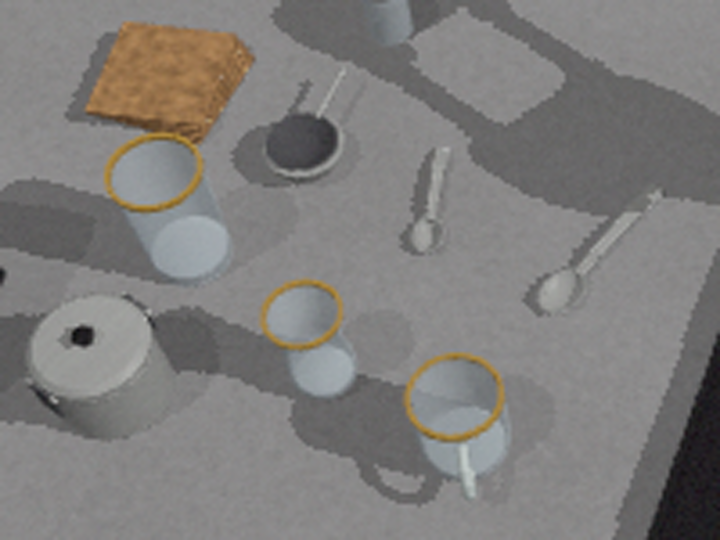

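View pics/side_crop.png

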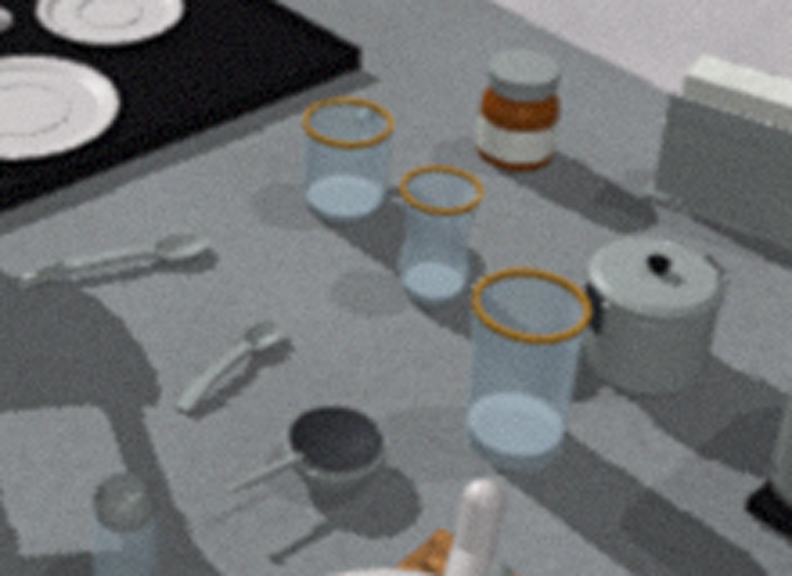

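Both views show both spoons bowl up and the cup handle pointing roughly +x, away from the robot. The tumbler is next to the pot. Now I'll take a wrist view over the glasses and one over the tray.

```bash
cat >> h.py <<'E'
def rot(a):
    """tool down, jaw axis (tool y) at world yaw a"""
    x=np.array([0,0,-1.]);y=np.array([np.cos(a),np.sin(a),0]);return R.from_matrix(np.c_[x,y,np.cross(x,y)]).as_rotvec()
E
python3 - <<'E'
from cell import manip,cams,inverse_kinematics
from h import *
s=manip.state();print(R.from_rotvec(s['tcp_rot']).as_matrix().round(2).tolist())
for a in (90,-90):
    for p in ([.55,-.28,.3],[.55,.15,.3]):
        q=inverse_kinematics(p,rot(np.radians(a)));print(a,p,None if q is None else np.round(q,2))
import h
A=90
for i,p in enumerate(([.55,.16,.3],[.55,-.27,.3])):
    q1=inverse_kinematics(p,rot(np.radians(90)));q2=inverse_kinematics(p,rot(np.radians(-90)))
    a=90 if q2 is None or (q1 is not None and abs(q1[5])<abs(q2[5])) else -90
    manip.move_pose(p,rot(np.radians(a)))
    s=manip.state();c=cams.capture('wrist');print(s['clock'],s['tool_pos'].round(4),s['contact_force'])
    cv2.imwrite(f'pics/w{i+1}.png',c['image']);np.savez(f'w{i+1}.npz',**c,tool_pos=s['tool_pos'],tcp_rot=s['tcp_rot'])
c=cams.capture('scene');np.savez('scene1.npz',**c);cv2.imwrite('pics/scene1.png',c['image'])
E
```

```text
[[-0.0, 0.45, 0.89], [-0.0, 0.89, -0.45], [-1.0, -0.0, -0.0]]
90 [0.55, -0.28, 0.3] [-0.51  0.12  1.66  0.    1.36 -2.08]
90 [0.55, 0.15, 0.3] [ 0.22  0.03  1.75 -0.    1.35 -1.35]
-90 [0.55, -0.28, 0.3] [-0.51  0.12  1.66 -0.    1.36  1.06]
-90 [0.55, 0.15, 0.3] [ 0.22  0.03  1.75 -0.    1.35  1.79]
1.9917 [0.5498 0.1607 0.2999] [0.67185492 1.19845337 0.56566539]
4.1083 [ 0.5502 -0.2695  0.3   ] [0.13931141 0.20752486 0.6815713 ]
```

View pics/w1.png

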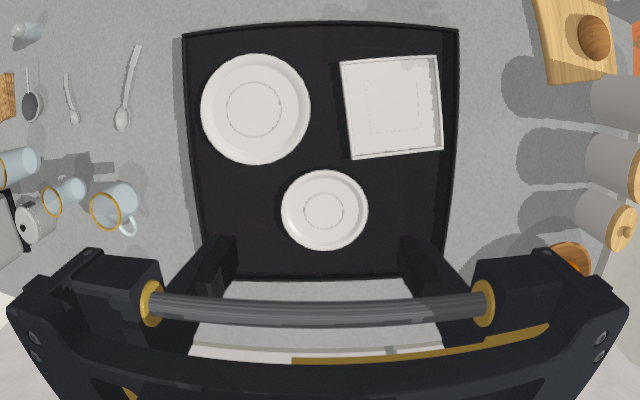

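View pics/w2.png

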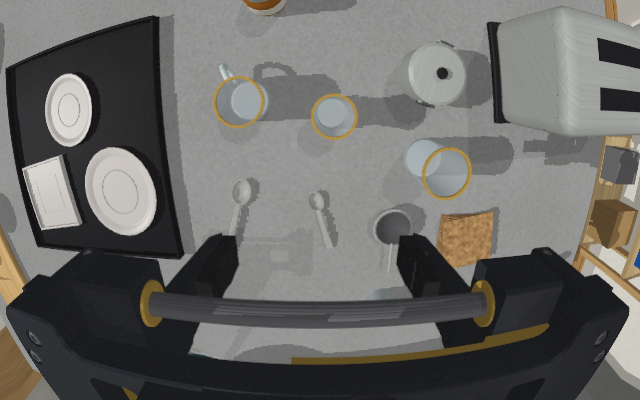

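w1 shows the large saucer at (255,109), square at (391,107) and small at (324,209). w2 shows gilt lips at (239,101), (334,117) and (446,172), and spoons at (240,205) and (320,215). Now I'll extract positions numerically.

```bash
cat > meas.py <<'E'
from h import *
import sys
def comps(m,amin):
    n,l,st,ce=cv2.connectedComponentsWithStats(m.astype(np.uint8));return [(l==i,st[i],ce[i]) for i in range(1,n) if st[i,4]>amin]
def gilt(im):
    h=cv2.cvtColor(im,cv2.COLOR_BGR2HSV);return (h[...,0]>12)&(h[...,0]<28)&(h[...,1]>120)&(h[...,2]>80)
def cont(m):
    return max(cv2.findContours(m.astype(np.uint8),cv2.RETR_EXTERNAL,cv2.CHAIN_APPROX_NONE)[0],key=len)[:,0].astype(float)
if __name__=='__main__':
    w1=np.load('w1.npz');w2=np.load('w2.npz');sc=np.load('scene1.npz');sd=np.load('side0.npz')
    print('saucers')
    for nm,c,f in(('w1',w1,lambda p,z:castw(w1,w1,p,z)),('scene',np.load('scene0.npz'),lambda p,z:cast(sc,p,z)),('side',sd,lambda p,z:cast(sd,p,z))):
        h=cv2.cvtColor(c['image'],cv2.COLOR_BGR2HSV);m=(h[...,2]>135)&(h[...,1]<40)
        for mm,st,ce in comps(m,500):
            p=f(ce,.016)[0]
            if not(.4<p[0]<.75 and -.02<p[1]<.36) or st[4]>20000: continue
            P=f(cont(mm),.016);
            if nm=='side':P=P
            o,r=circ(P);res=np.std(np.linalg.norm(P[:,:2]-o,axis=1))
            rr=cv2.minAreaRect((P[:,:2]*1000).astype(np.float32))
            print(nm,ce.round(0),o.round(4),r.round(4),'res',res.round(4),'rect',np.round(rr[0],1),np.round(rr[1],1),round(rr[2],1))
    print('lips')
    for nm,c,f in(('w2',w2,lambda p,z:castw(w2,w2,p,z)),('scene',np.load('scene0.npz'),lambda p,z:cast(sc,p,z)),('side',sd,lambda p,z:cast(sd,p,z))):
        for mm,st,ce in comps(cv2.dilate(gilt(c['image']).astype(np.uint8),np.ones((2,2))) if nm!='w2' else gilt(c['image']),40):
            ys,xs=np.nonzero(mm)
            for g,z,r0 in(('slim',.084,.027),('tumb',.104,.033),('cup',.072,.032)):
                P=f(np.c_[xs,ys],z);o,r=circ(P)
                if np.hypot(*(o-dict(slim=(.604,-.293),tumb=(.542,-.428),cup=(.621,-.175))[g]))<.03: print(nm,g,ce.round(0),o.round(4),r.round(4),'exp',r0)
E
python3 meas.py
```

```text
saucers
w1 [255. 109.] [0.489 0.071] 0.079 res 0.0005 rect [488.9  71. ] [158.8 159. ] 51.3
w1 [393. 105.] [0.4829 0.2694] 0.0801 res 0.0086 rect [482.8 269.6] [140.8 141.2] 8.1
w1 [324. 210.] [0.6419 0.1714] 0.065 res 0.0005 rect [641.9 171.4] [129.7 130.2] 0.2
scene [368. 204.] [0.489  0.0694] 0.0775 res 0.0008 rect [488.8  69.3] [156.2 156.1] 51.0
scene [447. 225.] [0.4847 0.2677] 0.0796 res 0.009 rect [485.2 266.9] [143.1 138.7] 7.8
scene [393. 270.] [0.642  0.1694] 0.0638 res 0.0006 rect [642.1 169.3] [127.2 128.9] 18.7
side [252. 175.] [0.4792 0.2649] 0.0768 res 0.0099 rect [479.1 269.6] [143.9 142.9] 7.7
side [310. 172.] [0.6391 0.1715] 0.0628 res 0.0018 rect [639.1 171.7] [126.  129.6] 53.7
side [285. 199.] [0.4865 0.0723] 0.0771 res 0.0014 rect [486.3  71.3] [153.1 156.8] 54.0
lips
w2 cup [237. 103.] [ 0.6245 -0.1725] 0.0306 exp 0.032
w2 slim [334. 116.] [ 0.6055 -0.2891] 0.0256 exp 0.027
w2 tumb [448. 173.] [ 0.5433 -0.4276] 0.0315 exp 0.033
scene slim [214. 187.] [ 0.6063 -0.2889] 0.0257 exp 0.027
scene cup [257. 210.] [ 0.6256 -0.1724] 0.031 exp 0.032
side cup [377. 204.] [ 0.6209 -0.1747] 0.0313 exp 0.032
side slim [402. 223.] [ 0.6023 -0.2906] 0.0258 exp 0.027
side tumb [428. 255.] [ 0.5396 -0.4296] 0.0315 exp 0.033
```

Run:
```python
from meas import *
w=np.load('w2.npz');im=w['image'];x0,y0,x1,y1=200,160,380,260
cv2.imwrite('pics/w2c.png',cv2.resize(im[y0:y1,x0:x1],None,fx=4.4,fy=4.4,interpolation=cv2.INTER_CUBIC))
z=np.load('scene0.npz');im=z['image'][130:200,230:330];cv2.imwrite('pics/sc_sp.png',cv2.resize(im,None,fx=7,fy=7,interpolation=cv2.INTER_CUBIC))
w1=np.load('w1.npz')
# tray corners
for p in [(183,35),(458,30),(206,277),(440,277)]: print(castw(w1,w1,p,.02).round(3))
```

```text
[[ 0.373 -0.031  0.02 ]]
[[0.363 0.363 0.02 ]]
[[ 0.764 -0.031  0.02 ]]
[[0.765 0.375 0.02 ]]
```

View pics/w2c.png

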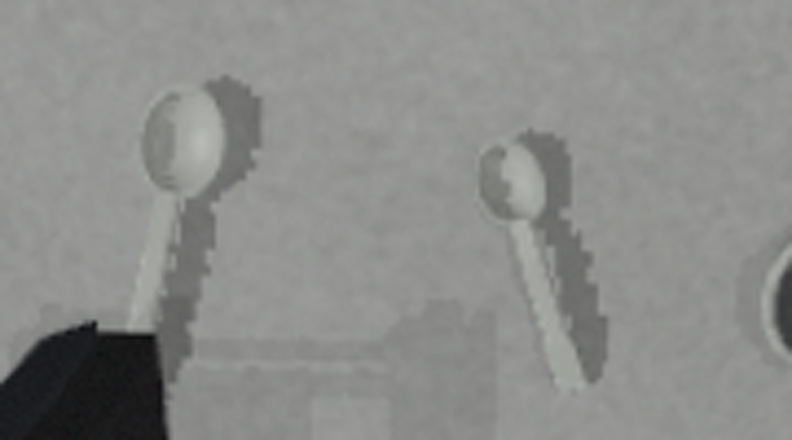

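View pics/sc_sp.png

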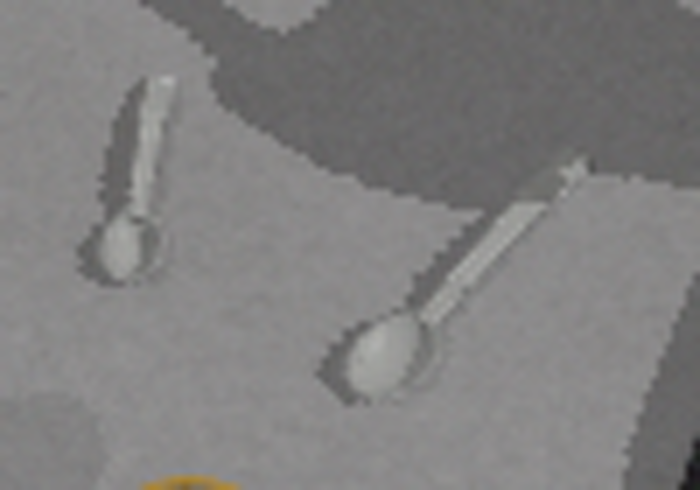

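The spoons are both bowl up, but the finger hides the long spoon's handle at (110,380) of the crop. I'll take one closer view from the other side.

Run:
```python
from cell import manip,cams
from h import *
manip.move_pose([.52,-.215,.17],rot(np.radians(90)))
s=manip.state();c=cams.capture('wrist');print(s['clock'])
cv2.imwrite('pics/w3.png',c['image']);np.savez('w3.npz',**c,tool_pos=s['tool_pos'],tcp_rot=s['tcp_rot'])
```

```text
6.8083
```

View pics/w3.png

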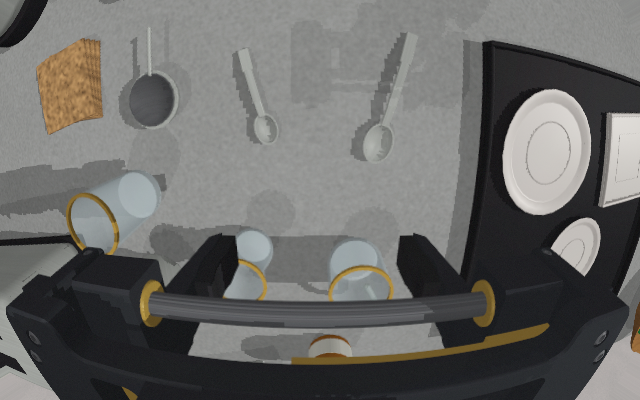

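w3 shows both spoons whole, the short one from (243,52) to (266,144) and the long one from (411,36) to (376,162).

Run:
```python
from meas import *
w=np.load('w3.npz');im=w['image'].astype(float)
print(im[70,225:270:3].round().tolist()); 
x0,y0,x1,y1=220,20,430,170
cv2.imwrite('pics/w3c.png',cv2.resize(w['image'][y0:y1,x0:x1],None,fx=3.8,fy=3.8,interpolation=cv2.INTER_CUBIC))
```

```text
[[145.0, 147.0, 147.0], [146.0, 148.0, 147.0], [143.0, 145.0, 145.0], [107.0, 110.0, 109.0], [105.0, 106.0, 107.0], [107.0, 109.0, 108.0], [166.0, 171.0, 169.0], [159.0, 164.0, 160.0], [166.0, 170.0, 167.0], [139.0, 143.0, 142.0], [135.0, 136.0, 135.0], [145.0, 147.0, 147.0], [143.0, 146.0, 146.0], [147.0, 150.0, 149.0], [148.0, 151.0, 149.0]]
```

View pics/w3c.png

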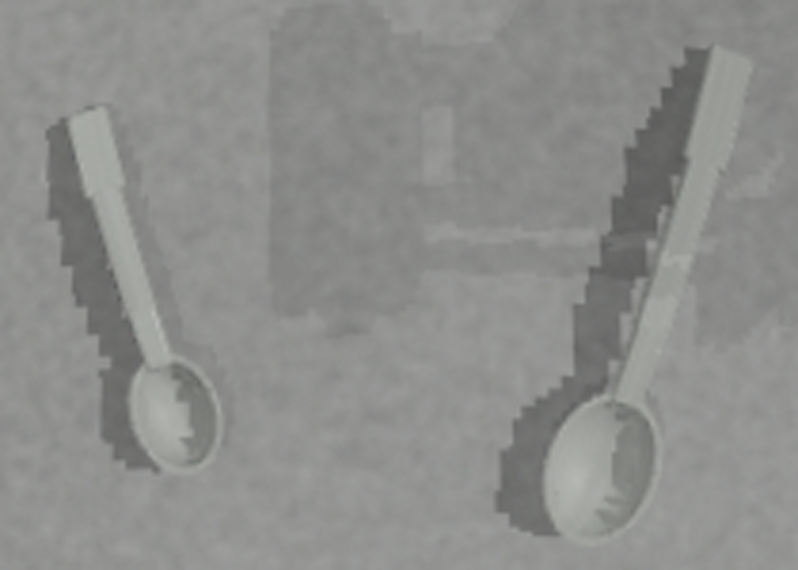

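Run:
```python
from h import *
w=np.load('w3.npz')
def f(u,v,z): return castw(w,w,[220+u/3.8-.4,20+v/3.8-.4],z)[0]
for n,a,b,ms,L in(('short',(88,110),(190,470),[(108,190),(131,278),(155,360)],.105),('long',(733,53),(585,545),[(702,165),(668,280),(630,398)],.145)):
    A=f(*a,.004);B=f(*b,.007);d=B-A;print(n,A.round(4),B.round(4),'len',np.linalg.norm(d).round(4),L,'mid',((A+B)/2).round(4),'yaw',np.degrees(np.arctan2(d[1],d[0])).round(1))
    for m in ms:print('   handle',f(*m,.011).round(4), 'off axis', (np.cross(d[:2],(f(*m,.011)-A)[:2])/np.linalg.norm(d[:2])).round(4))
```

```text
short [ 0.3905 -0.2899  0.004 ] [ 0.4888 -0.2635  0.007 ] len 0.1019 0.105 mid [ 0.4396 -0.2767  0.0055] yaw 15.0
   handle [ 0.4133 -0.283   0.011 ] off axis 0.0007
   handle [ 0.4369 -0.2773  0.011 ] off axis 0.0002
   handle [ 0.4587 -0.2714  0.011 ] off axis 0.0002
long [ 0.3724 -0.1184  0.004 ] [ 0.5093 -0.1567  0.007 ] len 0.1422 0.145 mid [ 0.4408 -0.1376  0.0055] yaw -15.6
   handle [ 0.4053 -0.129   0.011 ] off axis -0.0014
   handle [ 0.4366 -0.1377  0.011 ] off axis -0.0013
   handle [ 0.4683 -0.1469  0.011 ] off axis -0.0016<stdin>:6: DeprecationWarning: Arrays of 2-dimensional vectors are deprecated. Use arrays of 3-dimensional vectors instead. (deprecated in NumPy 2.0)
```

Measurements agree to about 2 mm. I'll serve guest by guest, placing the spoon first and then the glass, because the gripper body would hit a glass already standing there. First the short spoon.

```bash
cat >> h.py <<'E'
SM=np.array([.6418,.1708]);LG=np.array([.4888,.0705]);SQ=np.array([.4835,.2688])
def D(a): return rot(np.radians(a))
def fz(m):
    return np.mean([(m.dwell(.02),m.state()['contact_force'][2])[1] for _ in range(4)])
def touch(m,xy,z0,zmin,step=.0006,thr=1.2):
    """step down from z0 until the load rises by thr or zmin"""
    b=fz(m);z=z0
    while z>zmin+1e-6:
        z=max(z-step,zmin);m.move_linear([*xy,z],rate=.02);f=fz(m)
        if f-b>thr: break
    return z,f-b
def snap(c,m,n):
    s=m.state();w=c.capture('wrist');cv2.imwrite(f'pics/{n}.png',w['image']);np.savez(n+'.npz',**w,tool_pos=s['tool_pos'],tcp_rot=s['tcp_rot']);return w,s
E
python3 - <<'E'
from cell import manip as m,cams
from h import *
p=[.4396,-.2767];a=15-90
m.move_pose([*p,.08],D(a));m.set_gripper(.04,12)
m.move_linear([*p,.02],rate=.15);m.move_linear([*p,.005],rate=.05);print(m.state()['tool_pos'])
m.set_gripper(0,12);print(m.state()['gripper_width'],m.state()['contact_force'].round(2))
m.move_linear([*p,.12],rate=.15);print(m.state()['gripper_width'],m.state()['contact_force'].round(2),m.state()['clock'])
c=cams.capture('side');cv2.imwrite('pics/side1.png',cv2.resize(c['image'][150:350,200:500],None,fx=2.6,fy=2.6,interpolation=cv2.INTER_CUBIC))
E
```

```text
[ 0.43941245 -0.27655059  0.00481456]
0.00807599189849976 [-1.05  0.32  0.44]
0.008406094673719956 [-1.05 -0.37 -0.42] 12.4917
```

View pics/side1.png

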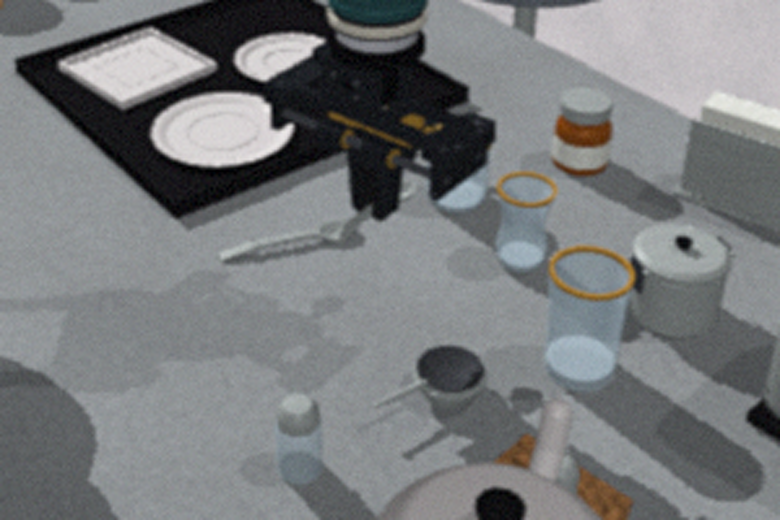

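The short spoon is gone from the table and is held at 8.4 mm width, with its bowl showing at (405,195) of the crop. Placing it on the small saucer.

Run:
```python
from cell import manip as m,cams
from h import *
p=SM+[0,-.034];a=-90
m.move_pose([*p,.10],D(a))
m.move_linear([*p,.024],rate=.12);print(touch(m,p,.024,.0175,.001,1.0),m.state()['clock'])
m.set_gripper(.02,12);m.dwell(.2)
m.move_linear([*p,.05],rate=.08)
m.move_pose([.74,.10,.20],D(90)) if 0 else m.move_linear([p[0]-.10,p[1],.18],rate=.3)
w,s=snap(cams,m,'w4');print(m.state()['clock'])
c=cams.capture('scene');np.savez('scene2.npz',**c);cv2.imwrite('pics/scene2.png',cv2.resize(c['image'][150:350,300:500],None,fx=3,fy=3,interpolation=cv2.INTER_CUBIC))
```

```text
(0.018999999999999996, np.float64(2.978353311570216)) 16.6583
18.5333
```

View pics/w4.png

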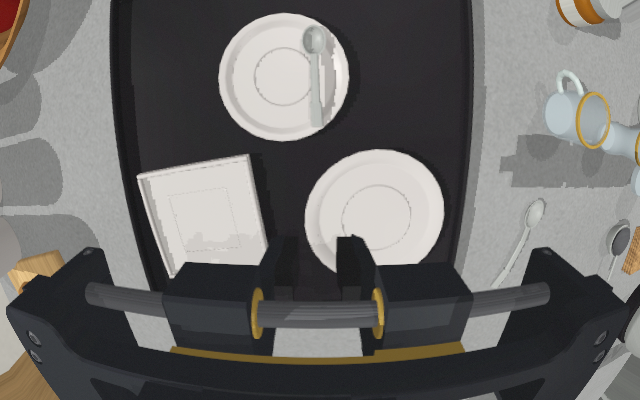

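View pics/scene2.png

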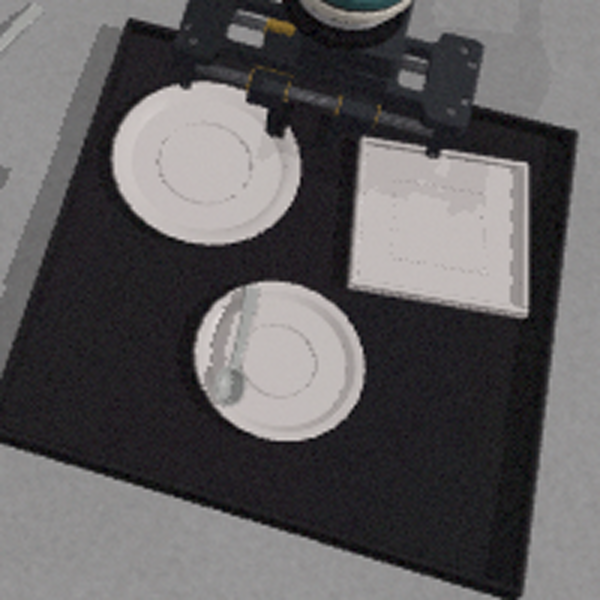

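The short spoon lies on the small saucer bowl up, with its handle about 33 px (33 mm) right of the ring centre (284,77). Next I'll recheck the saucer centre and fetch the slim glass.

Run:
```python
from cell import manip as m,cams
from meas import *
w=np.load('w4.npz');h=cv2.cvtColor(w['image'],cv2.COLOR_BGR2HSV);mk=((h[...,2]>110)&(h[...,1]<40)).astype(np.uint8);mk[150:]=0;mk[:,:150]=0;mk[:,430:]=0
for k,st,ce in comps(mk,2000):
    P=castw(w,w,cont(k),.016);print('small',circ(P))
print('spoon',castw(w,w,[[318,60],[317,90],[318,122]],.022).round(4))
g=np.array([.6057,-.2890]);a=-60
m.set_gripper(.074,15)
m.move_pose([*g,.16],D(a))
m.move_linear([*g,.026],rate=.12);print(m.state()['contact_force'].round(2))
m.set_gripper(0,15);s=m.state();print(s['gripper_width'],s['contact_force'].round(2),s['tool_pos'].round(4))
m.move_linear([*g,.045],rate=.05);m.move_linear([*g,.20],rate=.2);s=m.state();print(s['gripper_width'],s['contact_force'].round(2),s['clock'])
c=cams.capture('scene');cv2.imwrite('pics/scene3.png',c['image']);np.savez('scene3.npz',**c)
c=cams.capture('side');cv2.imwrite('pics/side3.png',c['image'])
snap(cams,m,'w5')
```

```text
small (array([0.64156596, 0.17131573]), np.float64(0.0652943814606699))
spoon [[0.6566 0.1358 0.022 ]
 [0.627  0.1367 0.022 ]
 [0.5956 0.1357 0.022 ]]
[-0.4  -0.25  0.83]
0.0454511522792165 [-0.67  1.26  2.11] [ 0.6058 -0.2889  0.0264]
0.04578478915403867 [ 0.15 -0.38 -2.57] 24.3417
```

View pics/side3.png

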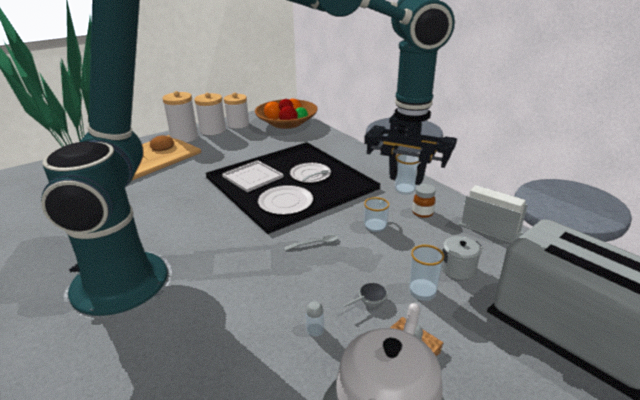

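View pics/w5.png

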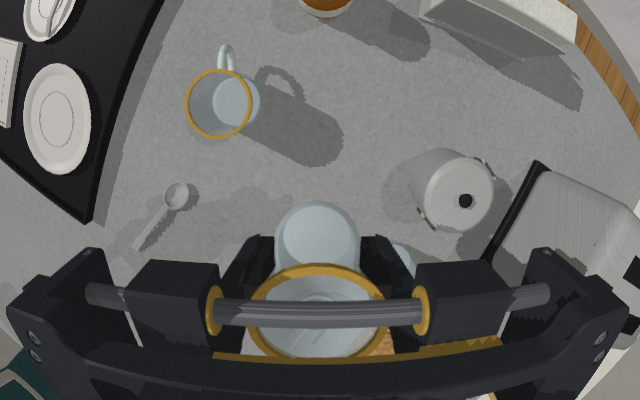

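The slim glass is held upright in the side view, with foot and lip both centred between the fingers in w5 at x≈318. I'll check the lip centring in the grip.

```bash
cat >> meas.py <<'E'
def held(n,grip,H,off=0):
    """lip circle centre relative to TCP (tool y,z) for held glass; grip=TCP z at grasp on worktop"""
    w=np.load(n+'.npz');z=w['tool_pos'][2]-grip+H
    g=gilt(w['image']);g[365:]=0
    ks=comps(g,30);m=sum(k for k,st,ce in ks if 230<ce[0]<410 and st[1]>200)
    ys,xs=np.nonzero(m);P=castw(w,w,np.c_[xs,ys],z);o,r=circ(P)
    Rm=R.from_rotvec(w['tcp_rot']).as_matrix();d=np.r_[o,z]-w['tool_pos'];return (d@Rm).round(4),r.round(4),len(xs)
E
python3 - <<'E'
from meas import *
print(held('w5',.026,.084))
w=np.load('w5.npz');g=gilt(w['image'])
for k,st,ce in comps(g,20):print(st,ce)
E
```

```text
(array([-0.058 ,  0.019 ,  0.0082]), np.float64(0.0367), 4797)
[303   0  47  11 357] [325.94117647   3.9719888 ]
[558   0  18  13  46] [565.76086957   3.89130435]
[ 575   16   65  123 2022] [608.23442136  72.87537092]
[185  69  67  70 677] [219.01920236 103.43279173]
[ 251  263  134   37 1524] [317.41207349 277.59908136]
[205 286  18  50 451] [212.02882483 310.40354767]
[412 286  18  50 489] [422.00817996 310.10224949]
[ 213  327  289   37 3273] [363.15795906 350.314696  ]
```

Run:
```python
from meas import *
w=np.load('w5.npz');g=gilt(w['image'])
k=[k for k,st,ce in comps(g,20) if abs(ce[0]-317)<5 and abs(ce[1]-277)<8][0]
ys,xs=np.nonzero(k);z=w['tool_pos'][2]-.026+.084
P=castw(w,w,np.c_[xs,ys],z);Rm=R.from_rotvec(w['tcp_rot']).as_matrix()
Q=(P-w['tool_pos'])@Rm; Q=Q[:,1:]
print(circ(Q),Q.min(0),Q.max(0))
```

```text
(array([ 0.00053243, -0.00232944]), np.float64(0.02368413151681839)) [-0.02360484 -0.0278081 ] [ 0.02459723 -0.01167467]
```

The glass is centred in the grip to within about 1 mm. Placing it.

Run:
```python
from cell import manip as m,cams
from h import *
p=SM;a=-60
m.move_pose([*p,.16],D(a));m.move_linear([*p,.045],rate=.12)
print(touch(m,p,.0405,.0368,.0006,1.2),m.state()['clock'])
m.set_gripper(.05,15);m.set_gripper(.078,15);
m.move_linear([*p,.15],rate=.12)
m.move_linear([p[0]-.10,p[1],.2],rate=.3)
snap(cams,m,'w6');print(m.state()['clock'])
c=cams.capture('scene');cv2.imwrite('pics/scene4.png',cv2.resize(c['image'][150:350,300:500],None,fx=3,fy=3,interpolation=cv2.INTER_CUBIC))
```

```text
(0.03689999999999998, np.float64(3.6715512791374088)) 29.4167
31.95
```

View pics/w6.png

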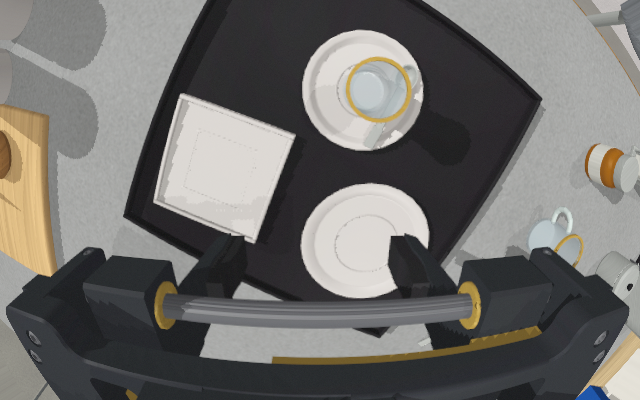

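View pics/scene4.png

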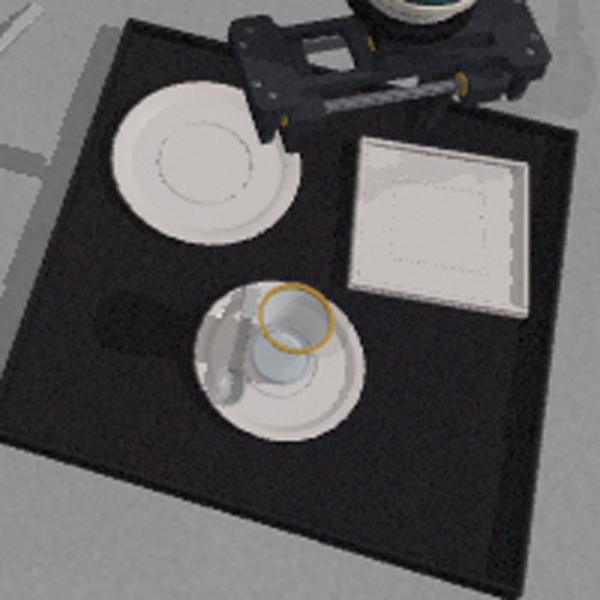

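The slim glass stands upright with the spoon beside it. Measuring how well it's centred.

Run:
```python
from meas import *
w=np.load('w6.npz');im=w['image']
for k,st,ce in comps(gilt(im),100):
    if np.hypot(ce[0]-380,ce[1]-90)<20:
        ys,xs=np.nonzero(k);print('lip',circ(castw(w,w,np.c_[xs,ys],.011+.084)))
h=cv2.cvtColor(im,cv2.COLOR_BGR2HSV);mk=((h[...,2]>60)).astype(np.uint8);mk[160:]=0;mk[:,:295]=0;mk[:,432:]=0;mk[:22]=0
for k,st,ce in comps(mk,3000):
    P=castw(w,w,cont(k),.016);o,r=circ(P);e=abs(np.linalg.norm(P[:,:2]-o,axis=1)-r);o,r=circ(P[e<.002]);print('saucer',o,r,(e<.002).mean())
cv2.imwrite('pics/w6c.png',cv2.resize(im[20:160,290:440],None,fx=4,fy=4,interpolation=cv2.INTER_CUBIC))
```

```text
lip (array([0.64151506, 0.17071534]), np.float64(0.025569138605325527))
saucer [0.64177559 0.17113027] 0.06580756102334405 1.0
```

View pics/w6c.png

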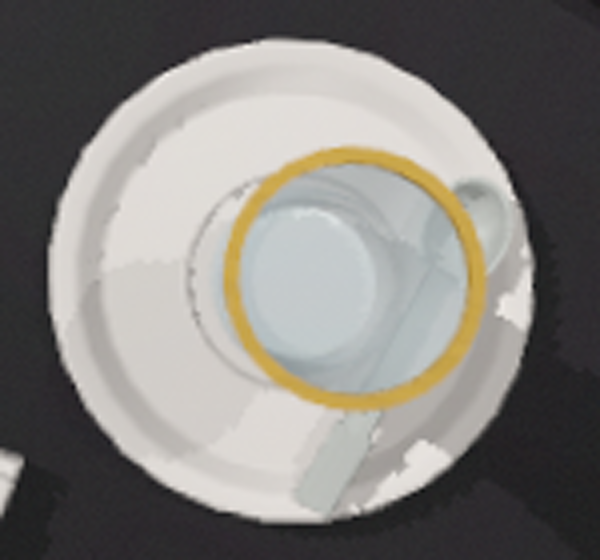

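The glass is centred to 0.5 mm and stands clear of the spoon. Now the long spoon.

Run:
```python
from cell import manip as m,cams
from h import *
p=[.4405,-.139];a=-15.6-90
m.move_pose([*p,.08],D(a));m.set_gripper(.04,12)
m.move_linear([*p,.02],rate=.15);m.move_linear([*p,.005],rate=.05)
m.set_gripper(0,12);print(m.state()['gripper_width'])
m.move_linear([*p,.12],rate=.15);print(m.state()['gripper_width'],m.state()['clock'])
if m.state()['gripper_width']>.005:
    p=LG+[0,-.039];a=-90
    m.move_pose([*p,.10],D(a))
    m.move_linear([*p,.024],rate=.12);print(touch(m,p,.024,.0175,.001,1.2))
    m.set_gripper(.02,12);m.dwell(.2)
    m.move_linear([*p,.05],rate=.08)
    m.move_linear([p[0]+.02,p[1]-.1,.2],rate=.3)
    print(m.state()['clock']);snap(cams,m,'w7')
    c=cams.capture('scene');cv2.imwrite('pics/scene5.png',cv2.resize(c['image'][150:350,300:500],None,fx=3,fy=3,interpolation=cv2.INTER_CUBIC))
```

```text
0.009195754091407831
0.009147700640522477 36.5
(0.019999999999999997, np.float64(4.284881464591275))
41.2083
```

View pics/scene5.png

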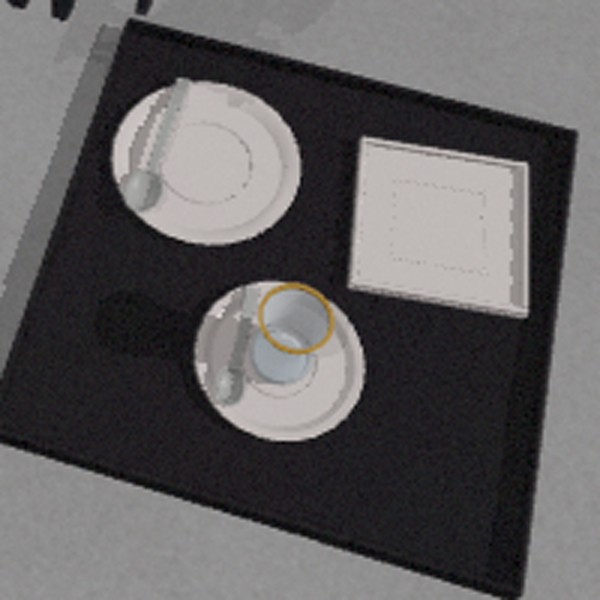

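View pics/w7.png

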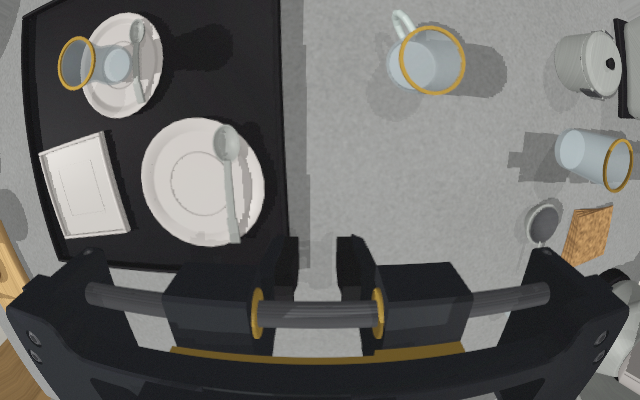

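Run:
```python
from meas import *
c=np.load('scene0.npz');z=c['z_map'];K=c['intrinsics']
v,u=np.mgrid[0:400,0:640];d=np.stack([(u-K[0,2])/K[0,0]*z,(v-K[1,2])/K[1,1]*z,z],-1).reshape(-1,3)
P=d@R.from_rotvec(c['orientation']).as_matrix().T+c['position']
s=(z.ravel()>0)&(P[:,0]>.38)&(P[:,0]<.72)&(P[:,1]<-.47)&(P[:,1]>-.7)&(P[:,2]>.05)
Q=P[s];print(len(Q),Q.min(0),Q.max(0))
for x in np.arange(.4,.72,.04):
    q=Q[abs(Q[:,0]-x)<.02];
    if len(q):print(x.round(2),'ymax',np.percentile(q[:,1],99).round(3),'zmax',q[:,2].max().round(3))
w=np.load('w7.npz');h=cv2.cvtColor(w['image'],cv2.COLOR_BGR2HSV);mk=((h[...,2]>70)&(h[...,1]<60)).astype(np.uint8);mk[:112]=0;mk[255:]=0;mk[:,:137]=0;mk[:,270:]=0
for k,st,ce in comps(mk,3000):
    Pp=castw(w,w,cont(k),.016);o,r=circ(Pp);e=abs(np.linalg.norm(Pp[:,:2]-o,axis=1)-r);o,r=circ(Pp[e<.002]);print('saucer',o,r)
cv2.imwrite('pics/w7c.png',cv2.resize(w['image'][110:250,130:280],None,fx=4,fy=4,interpolation=cv2.INTER_CUBIC))
```

```text
3905 [ 0.61066987 -0.69999968  0.05004445] [ 0.71999579 -0.53618496  0.18344771]
0.6 ymax -0.552 zmax 0.177
0.64 ymax -0.544 zmax 0.183
0.68 ymax -0.54 zmax 0.183
saucer [0.4884033  0.07125725] 0.07980440867077675
```

View pics/w7c.png

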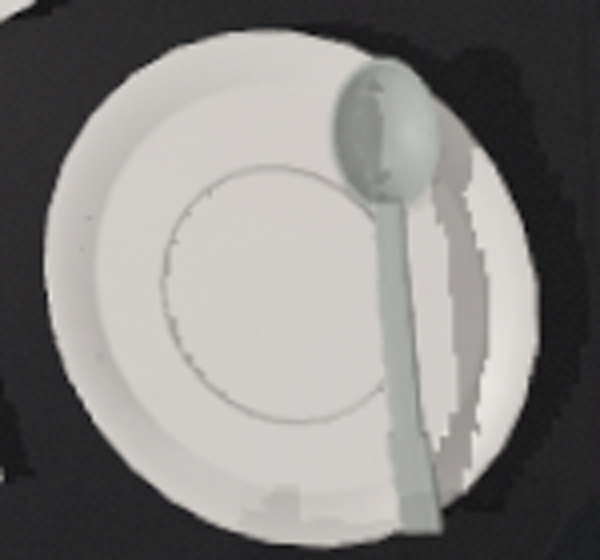

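Run:
```python
from cell import manip as m,cams
from h import *
w=np.load('w7.npz')
for t in((378,220),(380,300),(388,420)): print('inner edge',castw(w,w,[130+t[0]/4-.4,110+t[1]/4-.4],.022).round(4))
g=np.array([.5432,-.4280]);a=-100
m.set_gripper(.087,20)
m.move_pose([*g,.20],D(a))
m.move_linear([*g,.047],rate=.12);print(m.state()['contact_force'].round(2))
m.set_gripper(0,20);s=m.state();print(s['gripper_width'],s['contact_force'].round(2),s['tool_pos'].round(4))
m.move_linear([*g,.06],rate=.05);m.move_linear([*g,.24],rate=.2);s=m.state();print(s['gripper_width'],s['contact_force'].round(2),s['clock'])
snap(cams,m,'w8');c=cams.capture('side');cv2.imwrite('pics/side4.png',c['image'])
```

```text
inner edge [[0.5143 0.0345 0.022 ]]
inner edge [[0.4912 0.0358 0.022 ]]
inner edge [[0.4548 0.0371 0.022 ]]
[ 0.49  0.27 -0.02]
0.06341566367183074 [0.44 0.36 2.19] [ 0.5435 -0.4281  0.0475]
0.06368148921243921 [-0.28  0.12 -2.79] 47.0917
```

View pics/side4.png

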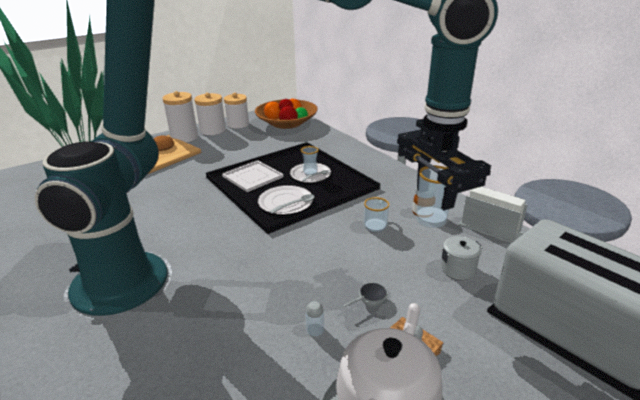

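View pics/w8.png

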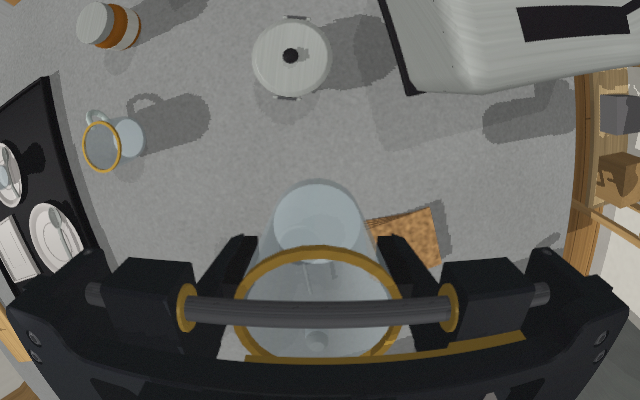

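The tumbler is held upright, with its lip centred at x≈318 in w8. The spoon's inner edge is 35 mm from the large saucer's centre, leaving about 5 mm beside the tumbler's foot. Placing the tumbler.

Run:
```python
from cell import manip as m,cams
from h import *
p=np.array([.4886,.0711]);a=-90
m.move_pose([*p,.20],D(a));m.move_linear([*p,.066],rate=.12)
print(touch(m,p,.0615,.0575,.0006,1.2),m.state()['clock'])
m.set_gripper(.072,20);m.set_gripper(.087,20);
m.move_linear([*p,.19],rate=.12)
m.move_linear([p[0]-.04,p[1]-.06,.24],rate=.3)
snap(cams,m,'w9');print(m.state()['clock'])
c=cams.capture('scene');np.savez('scene6.npz',**c);cv2.imwrite('pics/scene6.png',cv2.resize(c['image'][150:350,300:500],None,fx=3,fy=3,interpolation=cv2.INTER_CUBIC))
```

```text
(0.05789999999999998, np.float64(5.315484816547238)) 52.4083
54.9
```

View pics/w9.png

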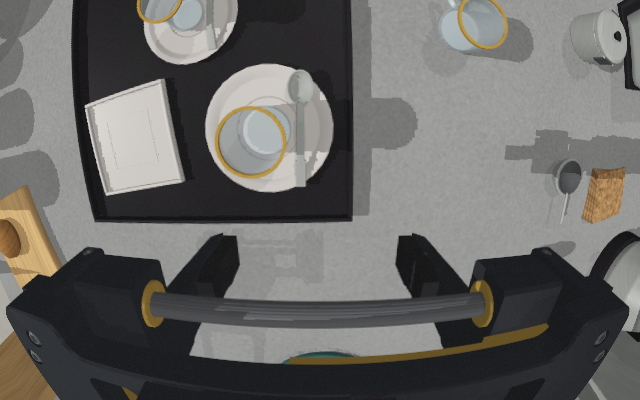

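View pics/scene6.png

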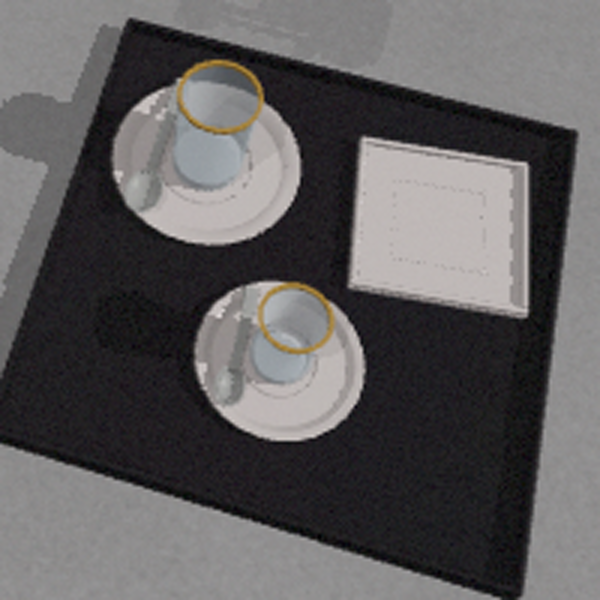

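Run:
```python
from meas import *
w=np.load('w9.npz')
for k,st,ce in comps(gilt(w['image']),100):
    if np.hypot(ce[0]-250,ce[1]-142)<20:
        ys,xs=np.nonzero(k);print('lip',circ(castw(w,w,np.c_[xs,ys],.011+.104)))
h=cv2.cvtColor(w['image'],cv2.COLOR_BGR2HSV);mk=((h[...,2]>70)).astype(np.uint8);mk[:62]=0;mk[205:]=0;mk[:,:200]=0;mk[:,338:]=0
for k,st,ce in comps(mk,3000):
    P=castw(w,w,cont(k),.016);o,r=circ(P);e=abs(np.linalg.norm(P[:,:2]-o,axis=1)-r);o,r=circ(P[e<.002]);print('saucer',o,r)
w7=np.load('w7.npz')
for k,st,ce in comps(gilt(w7['image']),100):
    if np.hypot(ce[0]-432,ce[1]-60)<20:
        ys,xs=np.nonzero(k);o,r=circ(castw(w7,w7,np.c_[xs,ys],.072));print('cup lip',o,r)
t=castw(w7,w7,[[399,13],[407,34]],.05)[:,:2]
print('handle',t,np.degrees(np.arctan2(*(t-o).T[::-1])))
w5=np.load('w5.npz');t=castw(w5,w5,[[226,48]],.055)[:,:2];print(t,np.degrees(np.arctan2(*(t-o).T[::-1])))
cv2.imwrite('pics/w7cup.png',cv2.resize(w7['image'][0:110,370:480],None,fx=5,fy=5,interpolation=cv2.INTER_CUBIC))
```

```text
lip (array([0.48813974, 0.07124625]), np.float64(0.031446916048529665))
saucer [0.4885962 0.071236 ] 0.07972160395651878
cup lip [ 0.6245968  -0.17229815] 0.030757169164708404
handle [[ 0.67141425 -0.14589632]
 [ 0.65061749 -0.15365474]] [29.42001587 35.62100984]
[[ 0.67266305 -0.1502282 ]] [24.66255191]
```

View pics/w7cup.png

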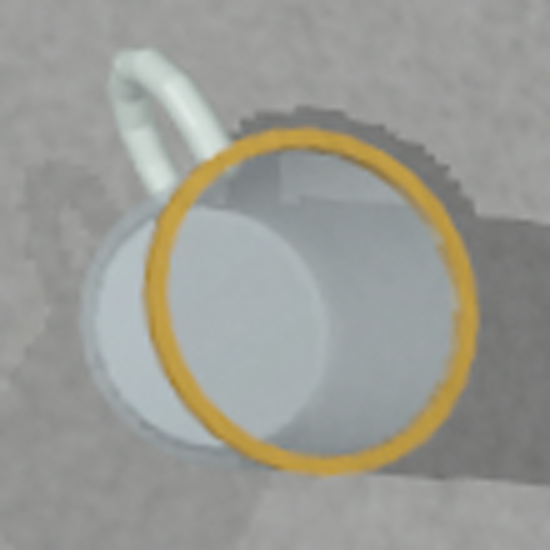

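The tumbler is centred to 0.5 mm. The cup's handle points at about 27° yaw, so I'll grip across it. I'll remeasure the square saucer from w6 first, then pick the cup.

Run:
```python
from cell import manip as m,cams
from meas import *
for n,b in(('w1',(335,50,450,165)),('w6',(145,90,300,248)),('w7',(35,128,133,240)),('w9',(80,75,188,200))):
    w=np.load(n+'.npz');h=cv2.cvtColor(w['image'],cv2.COLOR_BGR2HSV);mk=np.zeros((400,640),np.uint8);x0,y0,x1,y1=b
    mk[y0:y1,x0:x1]=(h[y0:y1,x0:x1,2]>95)
    k,st,ce=max(comps(mk,500),key=lambda t:t[1][4])
    P=castw(w,w,cont(k),.017);rr=cv2.minAreaRect((P[:,:2]*1000).astype(np.float32));print(n,np.round(rr[0],1),np.round(rr[1],1),round(rr[2],1))
g=np.array([.6246,-.1725]);a=27-90
m.set_gripper(.086,20)
m.move_pose([*g,.17],D(a))
m.move_linear([*g,.024],rate=.12);print(m.state()['contact_force'].round(2))
m.set_gripper(0,20);s=m.state();print(s['gripper_width'],s['contact_force'].round(2),s['tool_pos'].round(4))
m.move_linear([*g,.04],rate=.05);m.move_linear([*g,.24],rate=.2);s=m.state();print(s['gripper_width'],s['contact_force'].round(2),s['clock'])
snap(cams,m,'w10');c=cams.capture('side');cv2.imwrite('pics/side5.png',c['image'])
```

```text
w1 [482.9 269.1] [141.1 141.8] 8.0
w6 [483.6 269.3] [142.5 141.2] 7.9
w7 [483.  265.5] [141.  149.4] 7.9
w9 [482.9 267.1] [141.  146.2] 7.8
[-0.24 -0.11  0.01]
0.06348136895912107 [-1.52 -0.14  3.16] [ 0.6249 -0.1725  0.0245]
0.06388487590119332 [ 0.12  0.4  -2.48] 59.6417
```

View pics/w10.png

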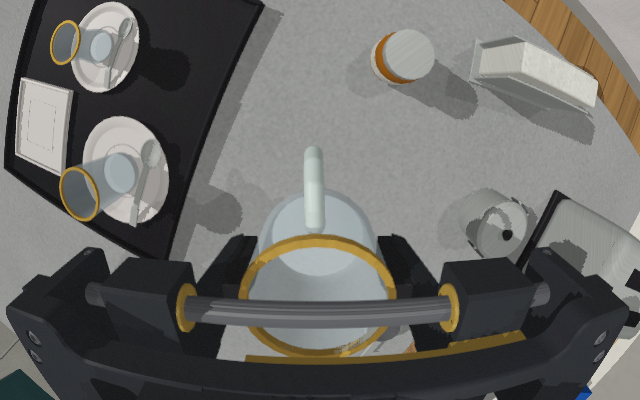

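View pics/side5.png

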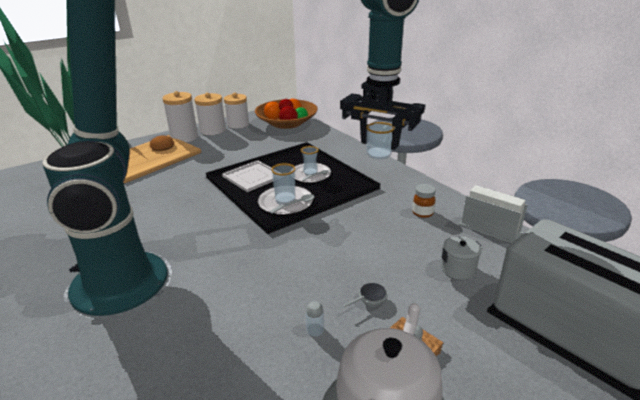

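The cup is held upright with its handle pointing straight out at (314,190) in w10. Placing it on the square saucer.

Run:
```python
from cell import manip as m,cams
from h import *
p=np.array([.4833,.2692]);a=-82
m.move_pose([*p,.20],D(a));m.move_linear([*p,.043],rate=.12)
print(touch(m,p,.0385,.0345,.0006,1.2),m.state()['clock'])
m.set_gripper(.072,20);m.set_gripper(.087,20);
m.move_linear([*p,.19],rate=.12)
m.move_linear([p[0]-.06,p[1]-.08,.26],rate=.3)
snap(cams,m,'w11');print(m.state()['clock'])
c=cams.capture('scene');np.savez('scene7.npz',**c);cv2.imwrite('pics/scene7.png',c['image']);cv2.imwrite('pics/scene7c.png',cv2.resize(c['image'][150:350,300:500],None,fx=3,fy=3,interpolation=cv2.INTER_CUBIC))
c=cams.capture('side');np.savez('side7.npz',**c);cv2.imwrite('pics/side7c.png',cv2.resize(c['image'][130:240,190:400],None,fx=3.6,fy=3.6,interpolation=cv2.INTER_CUBIC))
```

```text
(0.03489999999999998, np.float64(7.547374826567673)) 65.025
67.825
```

View pics/scene7c.png

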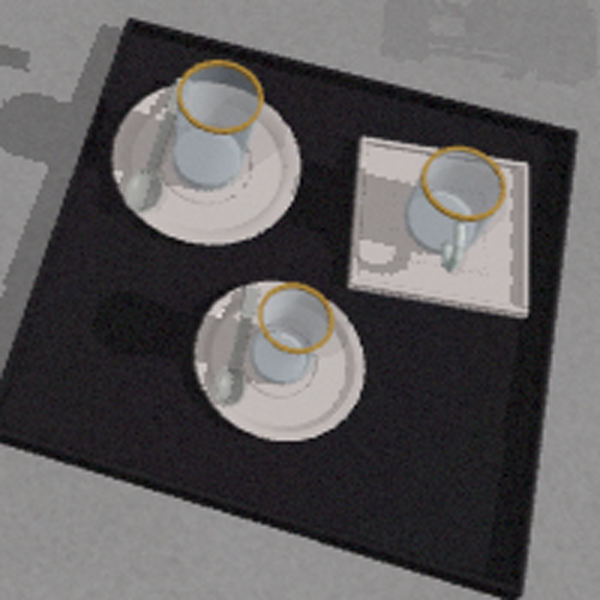

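View pics/side7c.png

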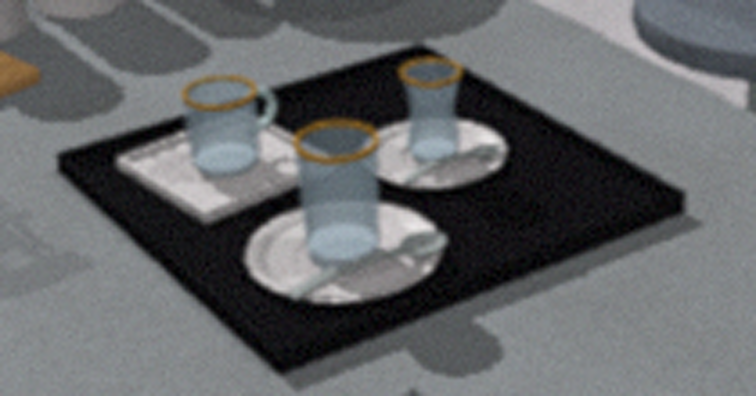

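View pics/w11.png

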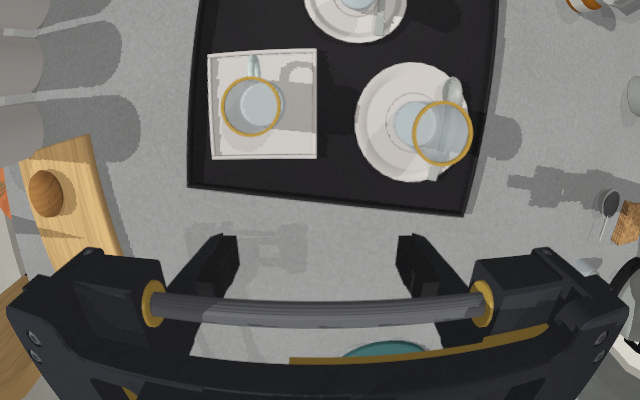

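All three settings look right in these views. Last comes a numerical check of the centring, the saucers' positions and the pot.

Run:
```python
from meas import *
w=np.load('w11.npz');im=w['image']
for nm,q,z in(('cup',(250,106),.083),('tumbler',(443,133),.115)):
    for k,st,ce in comps(gilt(im),100):
        if np.hypot(*(ce-q))<20: ys,xs=np.nonzero(k);print(nm,circ(castw(w,w,np.c_[xs,ys],z)))
h=cv2.cvtColor(im,cv2.COLOR_BGR2HSV);mk=np.zeros((400,640),np.uint8);mk[40:165,200:325]=h[40:165,200:325,2]>70
k,st,ce=max(comps(mk,500),key=lambda t:t[1][4]);rr=cv2.minAreaRect((castw(w,w,cont(k),.017)[:,:2]*1000).astype(np.float32));print('square',np.round(rr[0],1),np.round(rr[1],1),round(rr[2],1))
a=np.load('scene0.npz');b=np.load('scene7.npz')
for nm,q,z in(('cup',(454,211),.083),('tumb',(373,182),.115),('slim',(399,256),.095)):
    for k,st,ce in comps(cv2.dilate(gilt(b['image']).astype(np.uint8),np.ones((2,2))),40):
        if np.hypot(*(ce-q))<8: ys,xs=np.nonzero(k);print('scene',nm,circ(cast(b,np.c_[xs,ys],z)))
def patch(x0,y0,x1,y1):
    d=np.abs(a['image'][y0:y1,x0:x1].astype(float)-b['image'][y0:y1,x0:x1]).mean();return round(d,2)
g=lambda c:cv2.cvtColor(c['image'],cv2.COLOR_BGR2GRAY).astype(np.float32)
print('pot diff',patch(135,178,180,222),'shift',cv2.phaseCorrelate(g(a)[175:225,132:182].copy(),g(b)[175:225,132:182].copy()))
```

```text
cup (array([0.48331282, 0.26885891]), np.float64(0.030567095725832313))
tumbler (array([0.48828545, 0.0714067 ]), np.float64(0.031643216548499845))
square [482.6 269.9] [141.1 140.6] 8.0
scene cup (array([0.484994  , 0.26818528]), np.float64(0.03087160468676014))
scene tumb (array([0.48964443, 0.071044  ]), np.float64(0.03188486308136659))
scene slim (array([0.64234569, 0.1702624 ]), np.float64(0.025660135208847232))
pot diff 7.49 shift ((-0.15377587517136604, 0.11692198309831525), 0.9342886005401612)
```

Everything is within about 1 mm, and the pot and saucers haven't moved. Handing in.

Run:
```python
from cell import manip as m,order
print(order.close_job(),m.state()['clock'])
```

```text
the job is handed in; nothing more can be done
the job is handed in; nothing more can be done
```

The tea is made up on the tray as asked and the job is handed in, with about 68 s on the robot's clock of the 141 s allowed. I went guest by guest. For the first two I laid the spoon before setting the glass, because the gripper body would have hit a glass already standing there.

**Glasses:** in the last wrist pictures of each, all three stand upright, 0.5 to 1.3 mm from the middle of their saucers. The scene camera puts the tumbler and slim glass within about 1 mm and the cup within about 3 mm of the wrist-measured centres. That is roughly the 2 mm calibration.

**Spoons:** both lie bowl up beside their glasses and clear of them. The long spoon gets about 5 mm at the tumbler's foot, and its handle end reaches the large saucer's edge because the saucer is barely wide enough.

**Saucers and sugar pot:** the saucer positions measured after placing agree with the first measurements to about 1 mm. The pot shows no shift, under 0.2 pixel in the scene view.

**Forces:** setting down read 3 to 7.5 N at the wrist, the highest for the cup.

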